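Unlock the brush washer's bayonet lid

ROBOT

A 6-joint arm with a two-finger parallel gripper is mounted at the origin on the work surface. World frame = base frame: x ahead of the robot, y to its left, z up, the work surface at z = 0. Lengths are in m, angles in rad, forces in N, time in s.
With the tool pointing down it reaches from about 0.375 to 0.9 m from the base axis. Payload 3.1 kg.
Tool frame: the origin (TCP) lies where the fingers leave the gripper's body, on its centre line; the fingertips stand 73 mm ahead of it and the grasp point (between the pads) lies 54 mm ahead of it; z points along the fingers, y is the line along which they close (so a half turn about z gives the same grasp; the last joint's range is limited). The gripper opens to 85 mm and grips with 20 to 120 N. Pads are 22 mm wide; open, the fingers measure 114 mm over their backs; the gripper's body (76 mm by 85 mm) begins 54 mm behind the grasp point. The pads swing forward as they close: fully open they stand 13 mm farther back than shut.
Start: joints at [1.107, 0.527, 1.433, -0, 1.181, -0.178], TCP at [0.176, 0.6, 0.304] pointing down, gripper open.
Joint ranges: [-3.08, 3.08], [-0.75, 2.2], [0.22, 2.44], [-1.43, 4.57], [0, 2.65], [-2.85, 2.85]. Speed limits (rad/s): [2.79, 2.79, 3.14, 3.14, 3.14, 3.14].

INTERFACE

Orientations are given as a unit quaternion [x, y, z, w].
In Python, from station import manip gives the robot as it stands.
- The arm moves only by the shell command python3 -m crank 'ROWS' [FORCE]. ROWS is JSON, a list of rows, each an object with "dp": the shift along the tool's x, y, z normalised to -1 to 1, where 1 is 50 cm, a list of three; "delta_rot": the turn, a rotation vector about the tool's x, y, z normalised to -1 to 1, where 1 is 2 pi rad, a list of three; "fingers": the opening, from -1 (shut) to 1 (fully open). A call has 1 to 12 rows; each row shifts and turns the commanded pose from where the row before left it, along the tool's axes as they then stand; what a row does not reach is not made up. A row lasts 1/12 s, in which the tool goes at most 41.7 mm and 7.16 degrees, less where a joint would pass 70% of its speed; a pose out of reach is approached as far as the arm can. A call with a number of a shift or a turn outside -1 to 1 is refused whole. A call with a gripper value outside its range is refused whole. The fingers move at their own pace and stop on an object; FORCE is the grip in N (left out, the last holds). Time passes only in rows, so rows that do not move let the fingers close. It gives the time, the measured TCP pose, the force, the opening and the grip force at its end, in the units of the state.
- manip.sense(): the state, without advancing time (a new reading comes with each control period).
- manip.snapshot(name): name is "side" or "top"; returns (picture, depth): 480x640x3 uint8, red, green, blue; 480x640 float32, m along the optical axis (not along the pixel's ray), 0 where there is no reading.
- manip.camera_model(name): a dict with "fx", "fy", "cx", "cy" (pixels), "k1" (the pictures are not rectified: a ray, as slopes to the right and down, at radius r is drawn at 1 + k1 r^2 times it, then the intrinsics apply), "origin" and "attitude" of the camera in the world. Camera axes: x right, y up, looking along -z (the intrinsics and any distortion apply to the point x, -y, -z); pixel columns grow to the right and rows downward; lengths in m; the calibration is good to about 2 mm. A picture is of the moment at which its call begins. camera_model takes no time and is no camera call.
- manip.sign_off(): hands the job in; it is judged then, once.
The state is a dict: "t": time; "q": joint angles; "qd": joint speeds; "tau": joint torques, N m; "tcp_pos": TCP position; "tool_rot": TCP orientation; "force": force on the tool from outside, world axes, zero at the start; "ft_torque": the same for the moment, N m; "finger_gap": opening from 0.0 (shut) to 1.0 (fully open); "gripper_force": force on a finger pad.
Only numpy, scipy, OpenCV 4.12 (cv2) and the standard library are available. Lean on these libraries where they do the work, as an engineer would, in place of code of your own. Each camera call takes 0.05 s, during which the arm holds its last target. There are 200 camera calls.

TASK

Open the brush washer, the steel tub whose black lid has a straight wooden bar handle: turn the lid anticlockwise (seen from above) by about 80 degrees, so that its two lugs come out from under the clips into the gaps, lift it straight out and lay it handle up, flat, in the middle of the empty wooden tray. Leave the similar jar with the round wooden knob where it stands.

Things in the scene. Friction and masses are not known exactly. Their poses are not given: they have to be found in the camera images.
- washer: Brush washer, steel tub fixed to the table, 116 mm wide; origin at the centre of its underside. Its flange, 70 mm up, carries the lid. Two brass clips, 52 degrees wide, 78 to 83 mm up, radius 43 to 58 mm, stand over the flange at its +x and -x, with gaps towards +y and -y. A stop post at each clip's clockwise end limits lid yaw less tub yaw to -14..+136 degrees.
- lid_grip (a point): Loose black lid, 160 g, turns freely; point on its axis in the wooden bar handle, 48 mm above its underside (110 mm up when seated), 12 below the bar's top, 24 above the 80 mm disc. Bar along lid x: 64 long, 14 wide, 36 tall. Lugs under the bar's ends, 100 over both, 18 wide; 72 mm plug 8 deep in the tub. Locked: x within 12 degrees of tub x. Clear to lift: 45 to 135 degrees anticlockwise of it.
- tray: Empty square wooden tray, fixed, 192 mm outside, 180 mm inside, inner floor 6 mm and rim 16 mm above the table. Origin: centre of its underside.
- jar_center (a point): Steel jar, not to be opened or moved: 100 mm across its black lid, 110 mm tall with a round wooden knob of 34 mm diameter on top. The point is on its axis, 55 mm up.
Not all that is in view belongs to the job. What is shaped like the part that bears lid_grip but purple is not meant.

How it is judged:
On the way:
1. the lid has been turned out from under the clips while still seated in the washer (angle between the x axis of lid_grip and the x axis of washer, either way round above 0.6 rad and z of lid_grip in the frame of washer below 0.122 m and horizontal distance between lid_grip and washer below 0.012 m), for 0.05 s.
At the end, for the whole second after the job is handed in: The lid lies handle up and flat (within 0.15 rad) on the tray's floor, its axis within 40 mm of the tray's centre, and the round-knob jar is within 30 mm of where it stood (horizontal distance between lid_grip and tray below 0.04 m and z of lid_grip in the frame of tray between 0.046 and 0.06 m and angle between lid_grip's own z axis and vertical below 0.15 rad and distance of jar_center from where it was at the start of the episode below 0.03 m); the robot touches nothing.
It fails at once if the round-knob jar is moved by more than 30 mm or tipped (distance of jar_center from where it was at the start of the episode above 0.03 m or angle between jar_center's own z axis and vertical above 0.3 rad).
It also fails if it takes over 48 s, if anything falls off the work surface, if the arm or the gripper's body presses on something with over 40 N, if the wrist force passes 120 N, or if a joint passes its speed limit or range.

## Working session

There is one attempt and no reset: what is moved stays moved. The work goes in short steps, Python scripts to look and compute and a shell command to move; the robot and the scene stay as the last step left them, time stands still between calls to the robot, and variables do not carry over. Pictures are saved under pics/ and viewed, at most 10 in all, crops included, and the job is handed in when it is done.

```bash
mkdir -p pics; cat > h.py <<'E'
import numpy as np, cv2
from station import manip
from scipy.spatial.transform import Rotation as R
def snap(name,fn):
    p,d=manip.snapshot(name); cv2.imwrite('pics/'+fn+'.png',p[:,:,::-1]); np.save('pics/'+fn+'.npy',d); return p,d
def cloud(name,d):
    c=manip.camera_model(name); K=np.array([[c['fx'],0,c['cx']],[0,c['fy'],c['cy']],[0,0,1.]])
    v,u=np.mgrid[0:480,0:640].astype(float)
    s=cv2.undistortPoints(np.stack([u,v],-1).reshape(-1,1,2),K,np.array([c['k1'],0,0,0.])).reshape(480,640,2)
    P=np.stack([s[...,0]*d,-s[...,1]*d,-d],-1)
    A=np.array(c['attitude']); A=R.from_quat(A).as_matrix() if A.size==4 else A.reshape(3,3)
    return P@A.T+np.array(c['origin'])
E
python3 - <<'E'
from h import *
for n in('top','side'):
    p,d=snap(n,n+'0'); print(n,manip.camera_model(n))
s=manip.sense(); print(s)
E
```

```text
top {'fx': 570.2082464946958, 'fy': 570.2082464946958, 'cx': 312.70346514407544, 'cy': 243.30147873675776, 'k1': -0.05243490162027879, 'origin': array([0.40567696, 0.03985027, 1.11128493]), 'attitude': array([ 0.04180441, -0.03176295, -0.69658567,  0.71555007])}
side {'fx': 567.8262453341565, 'fy': 567.8262453341565, 'cx': 324.46021243069936, 'cy': 235.24000965202424, 'k1': -0.01791568665572359, 'origin': array([-0.00312471, -0.50964291,  1.04741344]), 'attitude': array([ 0.3069761 , -0.11883173, -0.3343522 ,  0.88309303])}
{'t': 0.1, 'q': array([ 1.10649178e+00,  5.28369960e-01,  1.43375894e+00, -1.52334657e-05,
        1.18143144e+00, -1.78473183e-01]), 'qd': array([ 0.00053489, -0.0009268 , -0.00176763, -0.00125557, -0.00077917,
       -0.00134819]), 'tau': array([ 7.86877251e-06, -4.43304706e+01, -1.78585035e+01, -2.37570530e-04,
        3.84337065e-03, -1.12925323e-05]), 'tcp_pos': array([0.17595167, 0.59919702, 0.30303818]), 'tool_rot': array([ 1.42426737e-01,  9.89804858e-01, -9.35693990e-04, -3.04098114e-04]), 'force': array([ 0.27517435, -0.6452358 , -1.04689832]), 'ft_torque': array([-0.02107211,  0.01992629, -0.00630221]), 'gripper_force': 0.0, 'finger_gap': 0.9957157591778615}
```

View pics/top0.png

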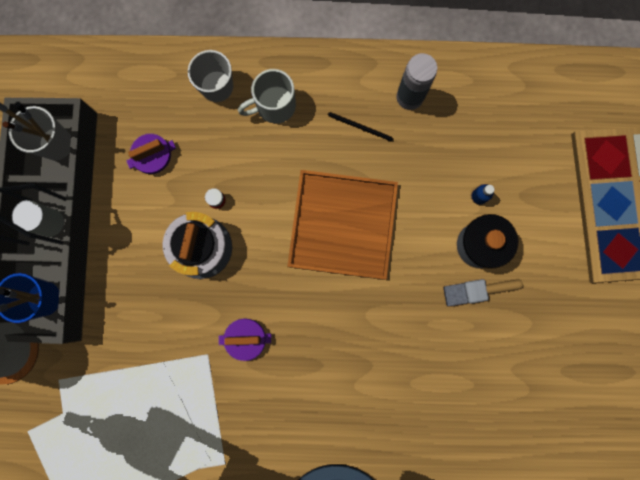

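View pics/side0.png

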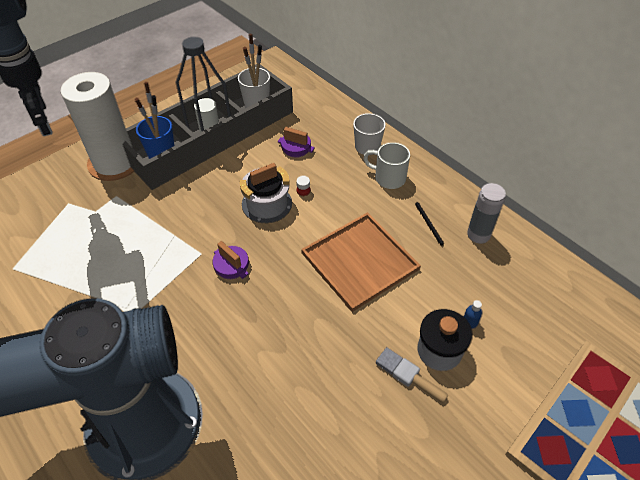

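The top view shows the washer at about (195,245), with its bar at (188,241) and clips at (203,217) and (185,268). The tray is at (344,225) and the jar at (490,242). The purple lids at (150,155) and (245,340) are decoys.

```bash
python3 - <<'E'
from h import *
def ax(P):
    c=P.mean(0); u,s,vt=np.linalg.svd(P-c,full_matrices=False); return np.degrees(np.arctan2(vt[0,1],vt[0,0]))%180
for n,box in (('top',(150,290,150,245)),('side',(150,230,225,305))):
    p=cv2.imread(f'pics/{n}0.png')[:,:,::-1]; d=np.load(f'pics/{n}0.npy'); X=cloud(n,d)
    hsv=cv2.cvtColor(np.ascontiguousarray(p),cv2.COLOR_RGB2HSV)
    m=np.zeros((480,640),bool); m[box[0]:box[1],box[2]:box[3]]=1; m&=d>0
    z=X[...,2]
    w=m&(z>.113)&(z<.13); Q=X[w]
    r=cv2.minAreaRect((Q[:,:2]*1000).astype(np.float32)); print(n,'bar',len(Q),Q.mean(0),r,ax(Q[:,:2]),np.percentile(Q[:,2],95))
    c=m&(hsv[...,0]>17)&(hsv[...,0]<32)&(hsv[...,1]>140)&(z>.07)&(z<.095); Q=X[c]
    k=cv2.kmeans(Q[:,:2].astype(np.float32),2,None,(3,50,1e-6),5,cv2.KMEANS_PP_CENTERS)[2]
    print('clips',len(Q),k,k.mean(0),np.degrees(np.arctan2(*(k[1]-k[0])[::-1]))%180,Q[:,2].mean())
    f=m&(z>.06)&(z<.09); Q=X[f][:,:2]*1000; print('tub circ',cv2.minEnclosingCircle(Q.astype(np.float32)))
p=cv2.imread('pics/top0.png'); X=cloud('top',np.load('pics/top0.npy'))
s=X[165:285,280:405].reshape(-1,3); Q=s[(s[:,2]>.011)&(s[:,2]<.03)]
print('tray',cv2.minAreaRect((Q[:,:2]*1000).astype(np.float32)),np.median(s[:,2]))
s=X[200:285,445:535].reshape(-1,3); Q=s[s[:,2]>.06]; print('jar',cv2.minEnclosingCircle((Q[:,:2]*1000).astype(np.float32)),Q[:,2].max())
for u,v in((215,198),(250,340),(150,150),(484,194)): print(X[v,u])
E
python3 - <<'E'
import cv2
a=cv2.imread('pics/top0.png')[195:295,145:245];b=cv2.imread('pics/side0.png')[150:230,220:310]
cv2.imwrite('pics/c0.png',cv2.hconcat([cv2.resize(a,(400,400),interpolation=2),cv2.resize(b,(400,400),interpolation=2)]))
E
```

```text
top bar 289 [0.50647156 0.27618323 0.12047247] ((507.89093017578125, 276.4659423828125), (13.815953254699707, 63.54625701904297), 81.20989227294922) 170.67248247951093 0.1239250260804797
clips 478 [[0.46092623 0.2887479 ]
 [0.5546707  0.2643503 ]] [0.50779843 0.2765491 ] 165.41202 0.08168045327143766
tub circ ((507.8919372558594, 278.1419677734375), 58.511268615722656)
side bar 173 [0.50859084 0.27485971 0.11969123] ((509.9370422363281, 276.1836242675781), (18.155872344970703, 64.79728698730469), 76.7914047241211) 169.1003506652521 0.12442788087858336
clips 210 [[0.55615383 0.26030463]
 [0.4624132  0.28559595]] [0.50928354 0.2729503 ] 164.90105 0.08145558284045666
tub circ ((508.9595642089844, 277.4992980957031), 59.92185974121094)
tray ((559.940673828125, 0.36547088623046875), (192.56039428710938, 192.93336486816406), 84.03390502929688) 0.004247371147824031
jar ((477.45355224609375, -136.58993530273438), 190.4811553955078) 1.1112849346916291
[0.59919295 0.24545719 0.0421618 ]
[0.3343895  0.16644779 0.05638899]
[0.68823979 0.37392752 0.05073506]
[ 0.61763421 -0.26352612  0.05447309]
```

View pics/c0.png

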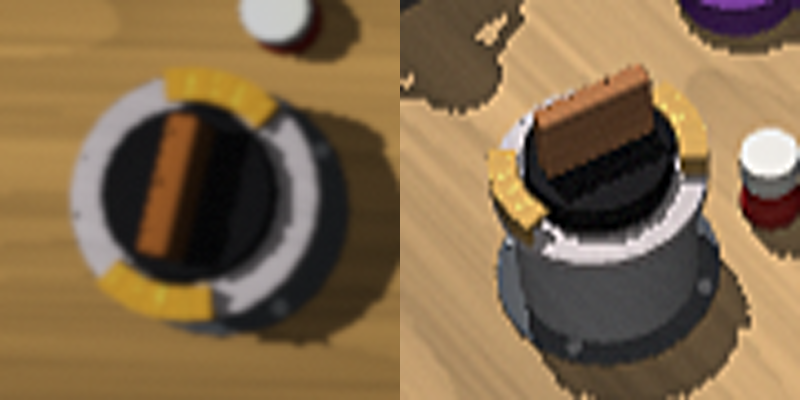

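The estimates agree. Lid axis is at (0.508, 0.277), the bar runs at 171°, tub x at 165°, bar top is 0.122–0.124 m up, and the tray is at (0.560, 0.000). I'll check the obstacle heights along the way and work out the first moves.

```bash
cat >> h.py <<'E'
def go(x,y,z,yaw=None):
    "tool-axis dp and delta_rot z totals to reach a TCP pose, tool down, tool y at yaw deg"
    s=manip.sense(); T=R.from_quat(s['tool_rot']); M=T.as_matrix()
    dp=M.T@(np.array([x,y,z])-s['tcp_pos'])/.5
    print('t',round(s['t'],2),'tcp',s['tcp_pos'].round(4),'dp',dp.round(4),'rows>=',np.linalg.norm(dp)/.0833)
    if yaw is not None:
        c=np.cos(np.radians(yaw));k=np.sin(np.radians(yaw))
        D=np.array([[-k,c,0],[c,k,0],[0,0,-1.]]) 
        rv=(T.inv()*R.from_matrix(D)).as_rotvec()
        print('rot',(rv/2/np.pi).round(5),'rows>=',np.degrees(np.linalg.norm(rv))/7.16)
E
python3 - <<'E'
from h import *
for n in('top','side'):
    X=cloud(n,np.load(f'pics/{n}0.npy')); d=np.load(f'pics/{n}0.npy')
    P=X[d>0]; P=P[(P[:,2]<.5)&(P[:,2]>.03)]
    print(n)
    for x in np.arange(.15,.65,.1):
        print(round(x,2),[ (lambda q: round(float(np.percentile(q,99)),2) if len(q)>5 else 0)(P[(abs(P[:,0]-x)<.05)&(abs(P[:,1]-y)<.05),2]) for y in np.arange(.2,.75,.1)])
go(.176,.6,.43,81)
E
```

```text
top
0.15 [0, 0, 0, 0, 0, 0]
0.25 [0, 0, 0, 0, 0.11, 0]
0.35 [0.06, 0, 0, 0.11, 0.18, 0]
0.45 [0.09, 0.12, 0, 0.21, 0.21, 0]
0.55 [0.09, 0.12, 0, 0.22, 0.23, 0]
side
0.15 [0, 0, 0, 0.35, 0.48, 0]
0.25 [0, 0, 0, 0, 0.48, 0.24]
0.35 [0.06, 0, 0, 0.11, 0.24, 0.24]
0.45 [0.09, 0.12, 0, 0.21, 0.22, 0.09]
0.55 [0.09, 0.12, 0, 0.22, 0.29, 0.09]
t 0.1 tcp [0.176  0.5992 0.303 ] dp [ 0.0004  0.0011 -0.2539] rows>= 3.048364104035367
rot [-3.000e-04 -7.000e-05 -2.049e-02] rows>= 1.0303714029050122
```

```bash
python3 -m crank '[{"dp":[0,0,-0.065],"delta_rot":[0,0,-0.0102],"fingers":1},{"dp":[0,0,-0.065],"delta_rot":[0,0,-0.0103],"fingers":1},{"dp":[-0.063,-0.0445,-0.02],"delta_rot":[0,0,0],"fingers":1},{"dp":[-0.063,-0.0445,0],"delta_rot":[0,0,0],"fingers":1},{"dp":[-0.063,-0.0445,0],"delta_rot":[0,0,0],"fingers":1},{"dp":[-0.063,-0.0445,0],"delta_rot":[0,0,0],"fingers":1},{"dp":[-0.063,-0.0445,0],"delta_rot":[0,0,0],"fingers":1},{"dp":[-0.063,-0.0445,0],"delta_rot":[0,0,0],"fingers":1},{"dp":[-0.063,-0.0445,0],"delta_rot":[0,0,0],"fingers":1},{"dp":[-0.063,-0.0445,0.02],"delta_rot":[0,0,0],"fingers":1},{"dp":[-0.063,-0.0445,0.05],"delta_rot":[0,0,0],"fingers":1},{"dp":[-0.063,-0.0445,0.05],"delta_rot":[0,0,0],"fingers":1}]' 40
python3 -c "
from h import *
go(.508,.277,.25,81)"
```

```text
t: 1.1
tcp_pos: [0.4488, 0.3343, 0.3237]
tool_rot: [0.079, 0.997, 0.001, 0.001]
force: [-0.5, 0.8, -0.8]
finger_gap: 1.001
gripper_force: 0.0
t 1.1 tcp [0.4488 0.3343 0.3237] dp [-0.1346 -0.0948  0.1476] rows>= 2.654769049155473
rot [ 2.4e-04  3.4e-04 -4.0e-05] rows>= 0.021086277261033338
```

```bash
python3 -m crank '[{"dp":[-0.043,-0.03,0.049],"delta_rot":[0,0,0],"fingers":1},{"dp":[-0.043,-0.03,0.049],"delta_rot":[0,0,0],"fingers":1},{"dp":[-0.043,-0.03,0.049],"delta_rot":[0,0,0],"fingers":1},{"dp":[0,0,0],"delta_rot":[0,0,0],"fingers":1},{"dp":[0,0,0],"delta_rot":[0,0,0],"fingers":1},{"dp":[0,0,0],"delta_rot":[0,0,0],"fingers":1}]'
python3 -c "
from h import *
snap('side','side1')
go(.508,.277,.166,81)"
```

```text
t: 1.6
tcp_pos: [0.5037, 0.2813, 0.2501]
tool_rot: [0.079, 0.997, 0.0, -0.0]
force: [1.0, 0.4, 0.1]
finger_gap: 1.0
gripper_force: 0.0
t 1.65 tcp [0.5037 0.2818 0.2508] dp [-0.0099 -0.0083  0.1696] rows>= 2.042107451121101
rot [1.1e-04 9.0e-05 1.1e-04] rows>= 0.00908261257518053
```

View pics/side1.png

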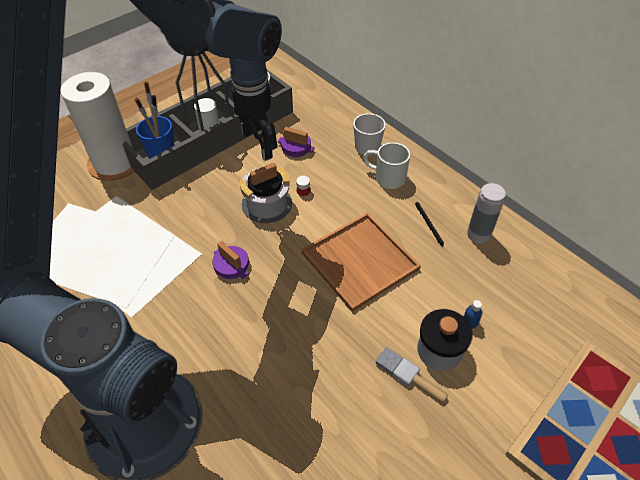

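The side view shows the fingers right above the bar, at about (265,150) against the bar at (263,173). The path is clear, so I'll descend and grip.

```bash
python3 -m crank '[{"dp":[-0.005,-0.0042,0.05],"delta_rot":[0,0,0],"fingers":1},{"dp":[-0.005,-0.0042,0.05],"delta_rot":[0,0,0],"fingers":1},{"dp":[0,0,0.045],"delta_rot":[0,0,0],"fingers":0.5},{"dp":[0,0,0.025],"delta_rot":[0,0,0],"fingers":0},{"dp":[0,0,0],"delta_rot":[0,0,0],"fingers":-0.3},{"dp":[0,0,0],"delta_rot":[0,0,0],"fingers":-1},{"dp":[0,0,0],"delta_rot":[0,0,0],"fingers":-1},{"dp":[0,0,0],"delta_rot":[0,0,0],"fingers":-1},{"dp":[0,0,0],"delta_rot":[0,0,0],"fingers":-1}]' 40
python3 -c "
from h import *
go(.508,.277,.166,81)"
```

```text
t: 2.4
tcp_pos: [0.509, 0.2771, 0.167]
tool_rot: [0.078, 0.997, 0.001, 0.002]
force: [0.0, 2.4, 5.0]
finger_gap: 0.158
gripper_force: 43.9
t 2.4 tcp [0.509  0.2771 0.167 ] dp [ 0.002  -0.0005  0.002 ] rows>= 0.03426301425559212
rot [3.7e-04 4.9e-04 6.0e-05] rows>= 0.03095770201947356
```

```bash
python3 -m crank '[{"dp":[0,0,0],"delta_rot":[0,0,-0.0185],"fingers":-1},{"dp":[0,0,0],"delta_rot":[0,0,-0.0185],"fingers":-1},{"dp":[0,0,0],"delta_rot":[0,0,-0.0185],"fingers":-1},{"dp":[0,0,0],"delta_rot":[0,0,-0.0185],"fingers":-1},{"dp":[0,0,0],"delta_rot":[0,0,-0.0185],"fingers":-1},{"dp":[0,0,0],"delta_rot":[0,0,-0.0185],"fingers":-1},{"dp":[0,0,0],"delta_rot":[0,0,-0.0185],"fingers":-1},{"dp":[0,0,0],"delta_rot":[0,0,-0.0185],"fingers":-1},{"dp":[0,0,0],"delta_rot":[0,0,-0.0185],"fingers":-1},{"dp":[0,0,0],"delta_rot":[0,0,-0.0185],"fingers":-1},{"dp":[0,0,0],"delta_rot":[0,0,-0.0185],"fingers":-1},{"dp":[0,0,0],"delta_rot":[0,0,-0.0185],"fingers":-1}]'
python3 -m crank '[{"dp":[0,0,0],"delta_rot":[0,0,0],"fingers":-1},{"dp":[0,0,0],"delta_rot":[0,0,0],"fingers":-1}]'
python3 - <<'E'
from h import *
p,d=snap('side','side2'); a=p[140:240,210:320]
q,d=snap('top','top2'); b=q[190:300,140:250]
cv2.imwrite('pics/c2.png',cv2.hconcat([cv2.resize(a,(400,400)),cv2.resize(b,(400,400))])[:,:,::-1])
go(.508,.277,.166,161); print(manip.sense()['force'],manip.sense()['q'])
E
```

```text
t: 3.4
tcp_pos: [0.5094, 0.2765, 0.167]
tool_rot: [-0.582, 0.813, -0.001, 0.002]
force: [-0.3, 0.0, 4.7]
finger_gap: 0.156
gripper_force: 44.2
t: 3.57
tcp_pos: [0.5094, 0.2765, 0.1669]
tool_rot: [-0.58, 0.815, -0.001, 0.002]
force: [-1.0, -0.5, 6.1]
finger_gap: 0.153
gripper_force: 44.1
t 3.67 tcp [0.5094 0.2765 0.1669] dp [-0.0001  0.0031  0.0019] rows>= 0.04291427905338621
rot [-0.00055  0.00033 -0.00047] rows>= 0.03972903779746739
[-0.52301958  0.69916296  5.82617904] [ 3.04677327e-01  6.54365228e-01  1.66273438e+00 -5.27329518e-04
  8.20512764e-01 -2.50200173e+00]
```

View pics/c2.png

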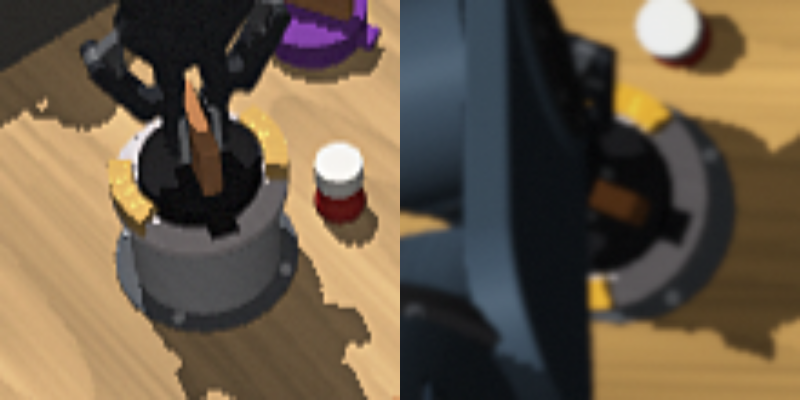

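The lid turned with the gripper: its lug shows in the gap at (225,228) in the left crop, clear of both clips. Now I'll lift it straight out.

```bash
python3 -m crank '[{"dp":[0,0,-0.015],"delta_rot":[0,0,0],"fingers":-1},{"dp":[0,0,-0.02],"delta_rot":[0,0,0],"fingers":-1},{"dp":[0,0,-0.03],"delta_rot":[0,0,0],"fingers":-1},{"dp":[0,0,-0.04],"delta_rot":[0,0,0],"fingers":-1},{"dp":[0,0,-0.04],"delta_rot":[0,0,0],"fingers":-1},{"dp":[0,0,-0.035],"delta_rot":[0,0,0],"fingers":-1},{"dp":[0,0,0],"delta_rot":[0,0,0.019],"fingers":-1},{"dp":[0,0,0],"delta_rot":[0,0,0.019],"fingers":-1},{"dp":[0,0,0],"delta_rot":[0,0,0.019],"fingers":-1},{"dp":[0,0,0],"delta_rot":[0,0,0.019],"fingers":-1},{"dp":[0,0,0],"delta_rot":[0,0,0.019],"fingers":-1},{"dp":[0,0,0],"delta_rot":[0,0,0],"fingers":-1}]'
python3 -c "
from h import *
go(.56,0,.2,128)"
```

```text
t: 4.67
tcp_pos: [0.508, 0.2761, 0.2557]
tool_rot: [-0.314, 0.95, -0.0, -0.0]
force: [-0.2, -0.6, -1.6]
finger_gap: 0.159
gripper_force: 43.1
t 4.67 tcp [0.508  0.2761 0.2557] dp [ 0.2453 -0.5055  0.1114] rows>= 6.876300909070821
rot [-1.00e-05 -2.00e-05 -4.01e-03] rows>= 0.20137594219101634
```

```bash
python3 -m crank '[{"dp":[0.0272,-0.0562,0],"delta_rot":[0,0,0],"fingers":-1},{"dp":[0.0272,-0.0562,0],"delta_rot":[0,0,0],"fingers":-1},{"dp":[0.0272,-0.0562,0],"delta_rot":[0,0,0],"fingers":-1},{"dp":[0.0272,-0.0562,0],"delta_rot":[0,0,0],"fingers":-1},{"dp":[0.0272,-0.0562,0],"delta_rot":[0,0,0],"fingers":-1},{"dp":[0.0272,-0.0562,0],"delta_rot":[0,0,0],"fingers":-1},{"dp":[0.0272,-0.0562,0.02],"delta_rot":[0,0,0],"fingers":-1},{"dp":[0.0272,-0.0562,0.04],"delta_rot":[0,0,0],"fingers":-1},{"dp":[0.0272,-0.0562,0.05],"delta_rot":[0,0,0],"fingers":-1},{"dp":[0,0,0],"delta_rot":[0,0,0],"fingers":-1},{"dp":[0,0,0],"delta_rot":[0,0,0],"fingers":-1},{"dp":[0,0,0],"delta_rot":[0,0,0],"fingers":-1}]'
python3 - <<'E'
from h import *
p,d=snap('side','side3'); cv2.imwrite('pics/c3.png',cv2.resize(p[120:320,240:480],(720,600))[:,:,::-1])
go(.56,0,.111,128)
E
```

```text
t: 5.67
tcp_pos: [0.5613, 0.0003, 0.2003]
tool_rot: [-0.315, 0.949, 0.0, -0.0]
force: [-0.2, 0.3, -1.7]
finger_gap: 0.156
gripper_force: 42.9
t 5.72 tcp [0.5614 0.0009 0.2007] dp [0.0035 0.0002 0.1794] rows>= 2.154669526562529
rot [-2.00e-05  9.00e-05 -3.31e-03] rows>= 0.16670033879579502
```

View pics/c3.png

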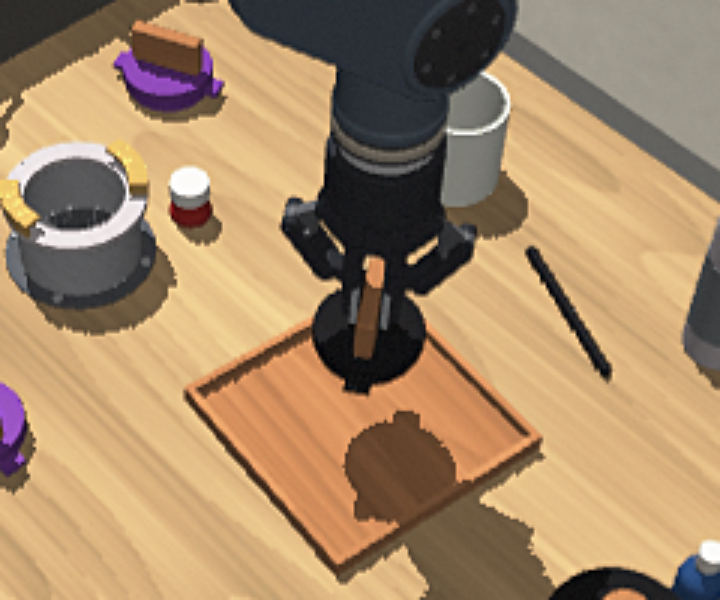

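The lid is held level above the tray, with its disc at (368,335) in the crop. The washer is open. I'll lower it gently.

```bash
python3 -m crank '[{"dp":[0,0,0.04],"delta_rot":[0,0,0],"fingers":-1},{"dp":[0,0,0.05],"delta_rot":[0,0,0],"fingers":-1},{"dp":[0,0,0.04],"delta_rot":[0,0,0],"fingers":-1},{"dp":[0,0,0.02],"delta_rot":[0,0,0],"fingers":-1},{"dp":[0,0,0.01],"delta_rot":[0,0,0],"fingers":-1},{"dp":[0,0,0.008],"delta_rot":[0,0,0],"fingers":-1},{"dp":[0,0,0.006],"delta_rot":[0,0,0],"fingers":-1},{"dp":[0,0,0],"delta_rot":[0,0,0],"fingers":-1},{"dp":[0,0,0],"delta_rot":[0,0,0],"fingers":-1}]'
```

```text
t: 6.47
tcp_pos: [0.5619, 0.0003, 0.1138]
tool_rot: [-0.315, 0.949, -0.0, 0.001]
force: [-0.4, 0.8, -2.5]
finger_gap: 0.154
gripper_force: 42.9
```

Not in contact yet, about 2–3 mm to go.

```bash
python3 -m crank '[{"dp":[0,0,0.003],"delta_rot":[0,0,0],"fingers":-1},{"dp":[0,0,0.003],"delta_rot":[0,0,0],"fingers":-1},{"dp":[0,0,0],"delta_rot":[0,0,0],"fingers":-1}]'
```

```text
t: 6.72
tcp_pos: [0.5619, 0.0001, 0.111]
tool_rot: [-0.315, 0.949, -0.0, 0.001]
force: [-1.2, 0.3, 2.8]
finger_gap: 0.154
gripper_force: 43.7
```

The force rose by 5 N, so it has touched down. Release and retreat.

```bash
python3 -m crank '[{"dp":[0,0,0],"delta_rot":[0,0,0],"fingers":-0.4},{"dp":[0,0,0],"delta_rot":[0,0,0],"fingers":0},{"dp":[0,0,0],"delta_rot":[0,0,0],"fingers":0.3},{"dp":[0,0,0],"delta_rot":[0,0,0],"fingers":0.3},{"dp":[0,0,-0.03],"delta_rot":[0,0,0],"fingers":0.3},{"dp":[0,0,-0.06],"delta_rot":[0,0,0],"fingers":0.3},{"dp":[0,0,-0.07],"delta_rot":[0,0,0],"fingers":0.3},{"dp":[0,0,-0.07],"delta_rot":[0,0,0],"fingers":0.3},{"dp":[0,0,-0.05],"delta_rot":[0,0,0],"fingers":0.3},{"dp":[0,0,0],"delta_rot":[0,0,0],"fingers":0.3},{"dp":[0,0,0],"delta_rot":[0,0,0],"fingers":0.3}]'
python3 - <<'E'
from h import *
p,d=snap('side','side4'); cv2.imwrite('pics/c4.png',cv2.resize(p[160:380,240:500],(709,600))[:,:,::-1])
X=cloud('side',d); s=X[190:320,290:430].reshape(-1,3); s=s[(abs(s[:,0]-.56)<.09)&(abs(s[:,1])<.09)]
Q=s[(s[:,2]>.052)&(s[:,2]<.08)]; print('bar',len(Q),cv2.minAreaRect((Q[:,:2]*1000).astype(np.float32)),np.percentile(Q[:,2],[50,97]))
E
```

```text
t: 7.63
tcp_pos: [0.5621, 0.0002, 0.2517]
tool_rot: [-0.315, 0.949, -0.001, 0.002]
force: [-1.3, 0.6, -0.3]
finger_gap: 0.653
gripper_force: 0.0
bar 171 ((561.7993774414062, -1.5632057189941406), (66.44944763183594, 14.282981872558594), 36.54843521118164) [0.06441763 0.06813067]
```

View pics/c4.png

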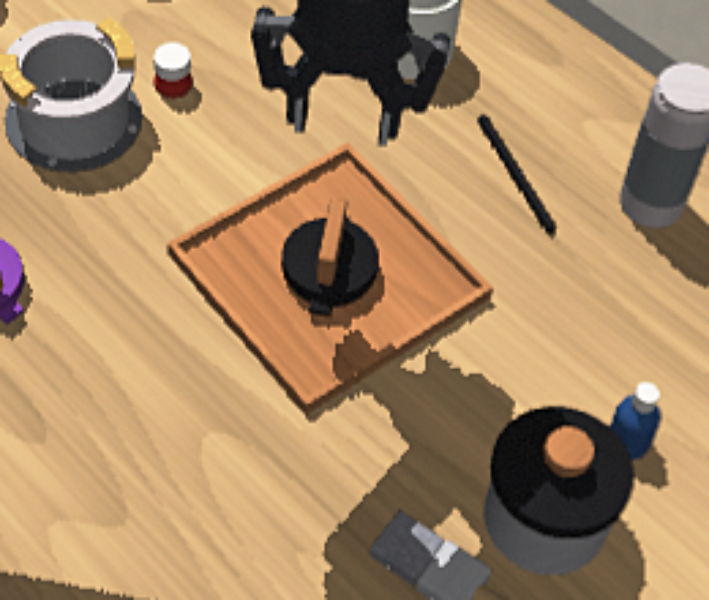

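The lid lies flat, handle up, in the middle of the tray at (330,260), with its axis at (0.562, −0.002). The jar at (560,480) hasn't moved, and the gripper is clear.

```bash
python3 -c "
from station import manip
print(manip.sign_off())"
```

```text
the job is handed in; nothing more can be done
None
```

The washer is open and its lid lies flat, handle up, about 3 mm from the tray's centre by camera measurement. The jar was not touched, and I handed the job in at about 7.7 s; no verdict came back.

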